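Load the tasting carousel and index it one click

TASK

Put the loose cheese cube into the empty carousel pocket in front (the one at the brass pointer), between its two low fences, and slide it inward along the pocket floor until it presses gently but definitely against the sprung blue back stop, whose setting differs each time and must be felt. Let go, then push the carousel gently exactly one click clockwise as seen from above, so that the cube rides along and the next pocket comes to rest at the pointer. Leave the other cheeses where they are.

Things in the scene. Friction and masses are not known exactly. Their poses are not given: they have to be found in the camera images.
- cheese_cube: loose pale-yellow cube of firm cheese with a hole or two, 48 (its x) x 50 (its y) x 50 mm high, 0.11 kg (varies); origin at the centre of its underside, z up
- pocket (a point): point on the floor of the pocket to load, on its centre line, 118 mm from the turning axis: set the cube down here, then slide it in. Turns with the carousel; x axis points inward to the turning axis (sliding direction), z up. The pocket is a channel 56 mm wide between fences 12 mm high, 5 mm thick, 61 to 145 mm from the axis, open at top and outer end
- back_stop: bracket of this pocket's back stop, 36 mm from the axis, origin on the pocket floor, x inward. Before it stands a blue pad, 36 mm wide, 3 to 29 mm over the floor, its outer face at rest 54 to 80 mm from the axis: this setting varies and is NOT measured. Sprung 6 N/mm, damped, yields up to 6 mm: push slowly (20 mm/s or less), to 5 N or more for a moment; over 15 N spoils the cheese
- hub (a point): the vertical turning axis at the height of the disc's top, which is the pocket floor, 40 mm over the counter; axes as pocket. Wooden disc of 150 mm radius with five pockets; the two next ones clockwise of the one in front hold cubes that reach 54 mm over the disc's top. Hub 52 mm across, 48 mm high; besides stops, fences and posts the disc is bare
- carousel (a joint): turn of the carousel, rad, about 0 at the start, growing clockwise seen from above; one click is 1.257 rad (5 pockets). A detent holds it at each click; it resists with up to about 7 N at a post, most at a quarter of the way; past halfway (0.63) it draws the disc on to the next click by itself and holds it there. Pushed fast it could run past
- push_post: upright steel post with black cap, one of five alike, midway between pockets, 128 mm from the axis; this one is 36 degrees anticlockwise (seen from above; robot's right) of the pocket in front. 14 mm thick (cap 17 mm), 45 mm high, origin at its foot on the disc. Push it along its circle from its right-hand side to turn clockwise; the pocket on that side is empty, its fences 42 mm away
- goat_brick: white rounded goat cheese, about 62 mm each way, bystander, origin under its centre
- little_tomme: small brown round cheese, 86 mm across and 59 mm high, bystander, origin under its centre
- cut_slab: pale slab of cheese, 72 x 125 x 48 mm, bystander, origin under its centre
Mind the look-alikes: they are no part of the job. What is shaped like the cheese_cube but black or red is not meant.

How it is judged:
By the outcome, as a careful person would: the job done as asked, in the order asked, and still so for the second after the job is handed in, with the robot touching nothing.
It also fails if it takes over 70 s, if anything falls off the work surface, if the arm or the gripper's body presses on something with over 40 N, if the wrist force passes 120 N, or if a joint passes its speed limit or range.

ROBOT

A 6-joint arm with a two-finger parallel gripper is mounted at the origin on a cart in front of the work surface, level with it; the furniture and walls round the work are solid. World frame = base frame: x ahead of the robot, y to its left, z up, the work surface at z = 0. Lengths are in mm, angles in rad, forces in N, time in s.
With the tool pointing down it reaches from about 300 to 850 mm from the base axis. Payload 4.2 kg.
Tool frame: the origin (TCP) lies between the finger pads; the fingertips stand 17 mm ahead of it and the grasp point (between the pads) lies 2 mm behind it; z points along the fingers, y is the line along which they close (so a half turn about z gives the same grasp; the last joint's range is limited). The gripper opens to 91 mm and grips with 3 to 60 N. Pads are 32 mm wide; open, the fingers measure 118 mm over their backs; the gripper's body (76 mm by 178 mm) begins 60 mm behind the grasp point.
Start: joints at [-1.124, 0.32, 1.565, -0, 1.257, -0.02], TCP at [258.774, -513.499, 199.176] pointing down, gripper open.
Joint ranges: [-3.11, 3.11], [-0.84, 2.01], [0.21, 2.61], [-1.34, 4.49], [0.05, 2.63], [-2.56, 2.56]. Speed limits (rad/s): [2.57, 2.57, 3.14, 3.14, 3.14, 3.14].

INTERFACE

Orientations are given as a rotation vector (axis times angle).
In Python, from station import observe, read_camera, get_calibration, close_job gives the robot as it stands. The module is installed in compiled form; this text tells all that it offers.
- The arm moves only by the shell command python3 -m inch 'ROWS' [FORCE]. ROWS is JSON, a list that holds one entry, the list of rows, each a list of 7 numbers: the shift along the tool's x, y, z scaled (see below), then the turn, a rotation vector about the tool's x, y, z scaled (see below), then the closure, from -1 (fully open) to 1 (shut), so that 0 is half open. A call has 1 to 20 rows; each row is the pose to reach, as a shift and turn from the pose commanded when the call began, along the tool's axes at that moment; what a row does not reach only later rows make up. The controller multiplies each number of a shift by 40 cm and each number of a turn by 120 degrees. A row lasts 1/8 s, in which the tool goes at most 62.5 mm and 10.7 degrees, less where a joint would pass 70% of its speed; a pose out of reach is approached as far as the arm can. A call with a number of a shift or a turn outside -1 to 1 is refused whole. A call with a gripper value outside its range is refused whole. The fingers move at their own pace and stop on an object; FORCE is the grip in N (left out, the last holds). Time passes only in rows, so rows that repeat a pose let the fingers close. It gives the time, the measured TCP pose, the force, the opening and the grip force at its end, in the units of the state.
- observe(): the state, without advancing time (a new reading comes with each control period).
- read_camera(name): name is "side" or "top"; returns the picture (384x512x3 uint8, red, green, blue); there is no depth.
- get_calibration(name): a dict with "intrinsics" (3x3 intrinsics, pixels), "R" (3x3) and "t" (3): a world point X has camera coordinates R X + t. Camera axes: x right, y down, z forward; pixel columns grow to the right and rows downward; lengths in mm; the calibration is good to about 2 mm. A picture is of the moment at which its call begins. get_calibration takes no time and is no camera call.
- close_job(): hands the job in; it is judged then, once.
The state is a dict: "clock": time; "joints": joint angles; "dq": joint speeds; "joint_efforts": joint torques, N m; "tcp_pos": TCP position; "tcp_rot": TCP orientation; "ft_force": force on the tool from outside, world axes, zero at the start; "torque": the same for the moment, N m; "width": finger opening in mm; "grip_force": force on a finger pad.
Only numpy, scipy, OpenCV 4.12 (cv2) and the standard library are available. Lean on these libraries where they do the work, as an engineer would, in place of code of your own. Each camera call takes 0.05 s, during which the arm holds its last target. There are 200 camera calls.

## Working session

There is one attempt and no reset: what is moved stays moved. The work goes in short steps, Python scripts to look and compute and a shell command to move; the robot and the scene stay as the last step left them, time stands still between calls to the robot, and variables do not carry over. Pictures are saved under pics/ and viewed, at most 10 in all, crops included, and the job is handed in when it is done.

```bash
mkdir -p pics; cat > h.py <<'E'
import numpy as np, cv2
from station import *
def ray(cam,u,v,z):
    c=get_calibration(cam);K=np.array(c["intrinsics"]);R=np.array(c["R"]);t=np.array(c["t"]).ravel()
    o=-R.T@t; d=R.T@np.linalg.inv(K)@np.array([u,v,1.]); return o+d*(z-o[2])/d[2]
def proj(cam,X):
    c=get_calibration(cam);p=np.array(c["intrinsics"])@(np.array(c["R"])@np.array(X,float)+np.array(c["t"]).ravel());return p[:2]/p[2]
def snap(cam,name,crop=None,s=1):
    im=read_camera(cam)[:,:,::-1].copy()
    cv2.imwrite("pics/raw_"+name,im)
    if crop: a,b,c,d=crop; im=im[b:d,a:c]
    cv2.imwrite("pics/"+name,cv2.resize(im,None,fx=s,fy=s,interpolation=cv2.INTER_CUBIC));return im
E
python3 - <<'E'
from h import *
a=snap("top","a.png");b=snap("side","b.png")
for c in("top","side"):
    k=get_calibration(c);R=np.array(k["R"]);print(c,k["intrinsics"],(-R.T@np.array(k["t"]).ravel()).round(),R.round(2).tolist())
o=observe();print(o)
E
```

```text
top [[349.89150033   0.         254.89549399]
 [  0.         349.89150033 188.06976691]
 [  0.           0.           1.        ]] [ 414.  -55. 1419.] [[-0.01, -1.0, 0.01], [-1.0, 0.01, -0.09], [0.09, -0.01, -1.0]]
side [[348.83688147   0.         262.48926018]
 [  0.         348.83688147 197.00399171]
 [  0.           0.           1.        ]] [  141. -1295.   859.] [[0.95, -0.31, -0.01], [-0.17, -0.49, -0.85], [0.26, 0.81, -0.52]]
{'clock': 0.1, 'joints': array([-1.12402850e+00,  3.20193563e-01,  1.56552790e+00, -3.85646027e-05,
        1.25739376e+00, -1.99525826e-02]), 'dq': array([ 0.00062711, -0.00139613, -0.00283778,  0.00100181,  0.00190374,
       -0.0006058 ]), 'joint_efforts': array([-1.89440698e-04, -4.13331985e+01, -2.32509881e+01,  7.28798518e-02,
        4.21507191e-02, -4.05427636e-05]), 'tcp_pos': array([ 258.54024663, -513.07825836,  198.43544367]), 'tcp_rot': array([-3.05499479e+00, -7.26162746e-01,  5.62570526e-04]), 'ft_force': array([-0.36172917,  0.3890757 ,  0.18117017]), 'torque': array([-0.01203874,  0.00104262, -0.05762115]), 'grip_force': 0.0, 'width': 91.07753129784258}
```

View pics/a.png

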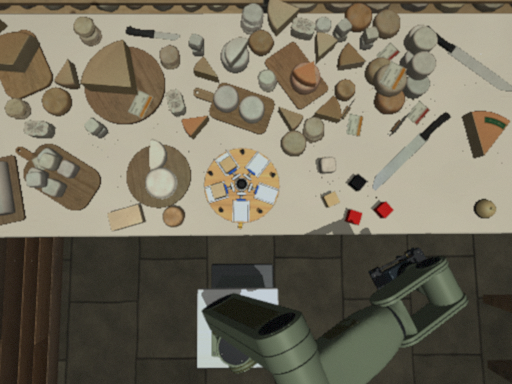

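View pics/b.png

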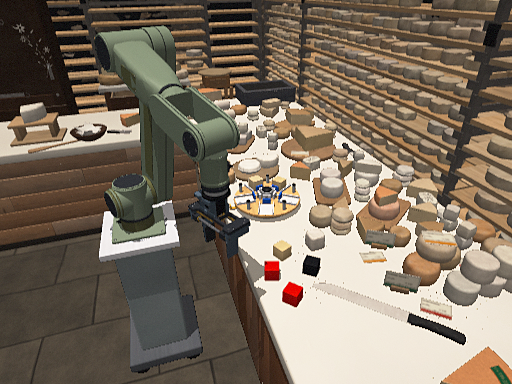

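The top view shows the pale-yellow cube at about (331,199), with the goat brick at (328,165) and black/red look-alikes beside it. The carousel hub is at about (242,184), with the empty front pocket below it at about (241,212) and the pointer at (240,226).

```bash
python3 - <<'E'
from h import *
a=cv2.imread("pics/raw_a.png");b=cv2.imread("pics/raw_b.png")
A=cv2.resize(a[140:240,195:355],None,fx=5,fy=5,interpolation=cv2.INTER_CUBIC);cv2.imwrite("pics/c.png",A)
B=cv2.resize(b[170:262,220:330],None,fx=7,fy=6.5,interpolation=cv2.INTER_CUBIC);cv2.imwrite("pics/d.png",B)
hs=cv2.cvtColor(a,cv2.COLOR_BGR2HSV)
print(hs[199,331],hs[165,328],hs[225,300//1],hs[212,241])
# cube, by colour in window
m=((hs[:,:,1]>70)&(hs[:,:,2]>150)).astype(np.uint8)
w=np.zeros_like(m);w[188:212,318:344]=m[188:212,318:344]
cs,_=cv2.findContours(w,cv2.RETR_EXTERNAL,cv2.CHAIN_APPROX_NONE)
c=max(cs,key=cv2.contourArea);r=cv2.minAreaRect(c);print(r,cv2.contourArea(c))
for p in cv2.boxPoints(r):print(p,ray("top",*p,50).round(1))
print("c",ray("top",*r[0],50).round(1))
for n,(u,v) in dict(hub=(242,184),pointer=(240,226)).items():print(n,ray("top",u,v,88 if n=="hub" else 40).round(1))
# disc outline
m=((hs[:,:,0]>8)&(hs[:,:,0]<25)&(hs[:,:,1]>90)&(hs[:,:,2]>120)).astype(np.uint8)
w=np.zeros_like(m);w[143:226,198:286]=m[143:226,198:286]
cs,_=cv2.findContours(w,cv2.RETR_EXTERNAL,cv2.CHAIN_APPROX_NONE);c=max(cs,key=cv2.contourArea)
e=cv2.fitEllipse(cv2.convexHull(c));print(e,ray("top",*e[0],40).round(1))
E
```

```text
[ 20  98 185] [ 21  40 190] [ 23  35 188] [ 88  15 208]
((331.5000305175781, 199.00001525878906), (11.180339813232422, 11.62755298614502), 63.43495178222656) 117.0
[323.80002 196.60002] [ 509.  -342.4   50. ]
[334.20004 191.40001] [ 529.2 -384.    50. ]
[339.20004 201.40001] [ 489.7 -402.5   50. ]
[328.80002 206.60002] [ 469.6 -361.    50. ]
c [ 499.3 -372.5   50. ]
hub [556.9 -22.2  88. ]
pointer [396.6 -12.4  40. ]
((221.81239318847656, 190.52915954589844), (32.0510139465332, 59.810462951660156), 164.590576171875) [536.6  58.9  40. ]
```

View pics/c.png

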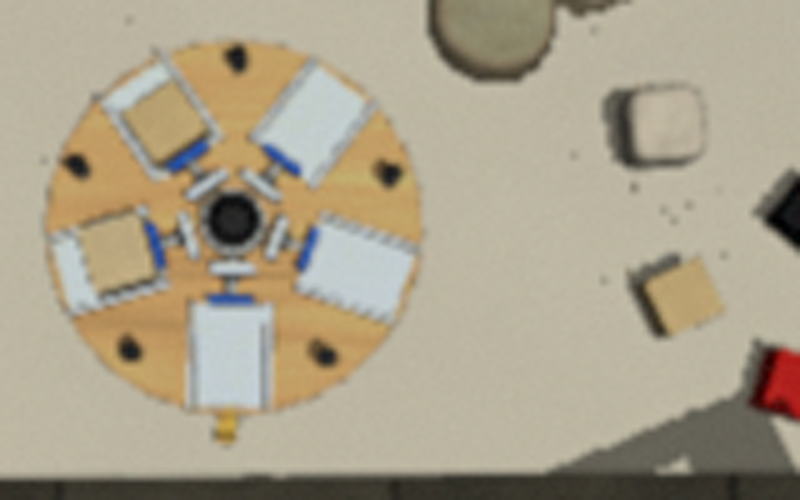

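View pics/d.png

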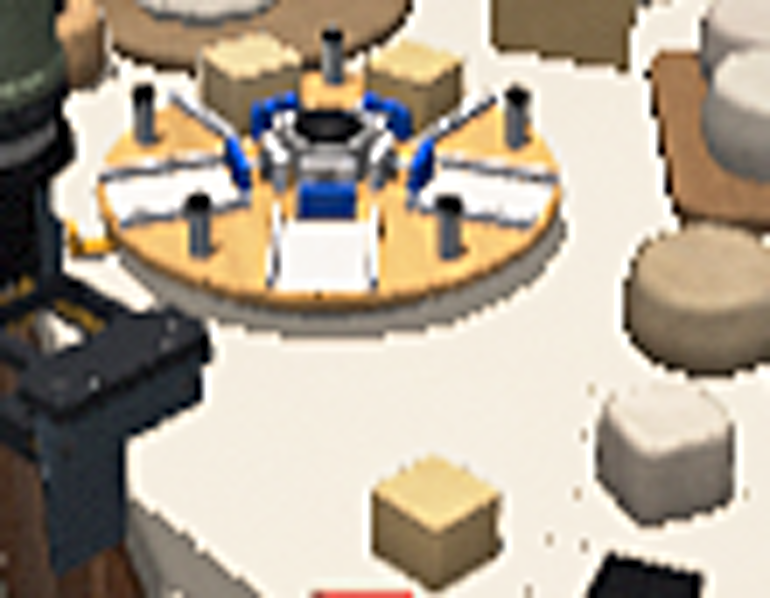

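The crops show the cube's top face centred at about (331,199), turned roughly 26°, which is close to the tool's own yaw. The five black post caps and the front pocket are clear: its fences are at crop x 190 and 270, and it is empty.

```bash
python3 - <<'E'
from h import *
from scipy.optimize import least_squares
f=lambda p:((p[0]+.5)/5-.5+195,(p[1]+.5)/5-.5+140)
caps=[(323,353),(130,349),(76,165),(237,58),(388,173)]
P=np.array([ray("top",*f(p),85)[:2] for p in caps]);c=P.mean(0)
g=lambda q:np.concatenate([[q[0]+128*np.cos(q[2]-k*2*np.pi/5)-P[k,0],q[1]+128*np.sin(q[2]-k*2*np.pi/5)-P[k,1]] for k in range(5)])
s=least_squares(g,[*c,-2.5]);print(s.x,g(s.x).round(1))
phi=s.x[2]-np.radians(36);print("outward pocket dir deg",np.degrees(phi)%360)
for q in[(233.5,225.5)]:print("disc c",ray("top",*f(q),40).round(1))
print("hubtop",ray("top",*f((233,219)),88).round(1))
for q in[(190,330),(272,330),(188,405),(270,405)]:print("fence",ray("top",*f(q),52).round(1))
print("pointer",ray("top",*f((226,425)),40).round(1))
S=ray("side",220+435/7-.4,170+493/6.5-.4,50);print("cube side",S.round(1))
a=cv2.imread("pics/raw_b.png")
E
```

```text
[559.61298954 -17.43559615  -2.54779426] [-2.9 -1.9 -1.8  1.6  1.3  1.5  2.8  0.8  0.6 -2.1]
outward pocket dir deg 178.02214160259155
disc c [559.2 -18.2  40. ]
hubtop [559.2 -19.1  88. ]
fence [476.2  15.8  52. ]
fence [475.7 -48.2  52. ]
fence [417.9  17.4  52. ]
fence [417.4 -46.3  52. ]
pointer [402.1 -11.7  40. ]
cube side [ 500.2 -375.1   50. ]
```

```bash
python3 -m inch '[[[0.2,-0.01,0,0,0,0.01,-1],[0.4,-0.03,0,0,0,0.01,-1],[0.6,-0.04,0.1,0,0,0.01,-1],[0.695,-0.04,0.2,0,0,0.01,-1],[0.695,-0.04,0.22,0,0,0.01,-1],[0.695,-0.04,0.22,0,0,0.01,-1],[0.695,-0.04,0.22,0,0,0.01,-1]]]'
python3 - <<'E'
from h import *
snap("side","e.png",(235,190,335,290),6)
print(observe()["tcp_rot"])
E
```

```text
clock: 0.98
tcp_pos: [499.5, -374.5, 111.3]
tcp_rot: [3.063, 0.695, -0.001]
ft_force: [-0.1, -1.2, 0.3]
width: 91.2
grip_force: 0.0
[3.06277974e+00 6.93164471e-01 7.10670338e-04]
```

View pics/e.png

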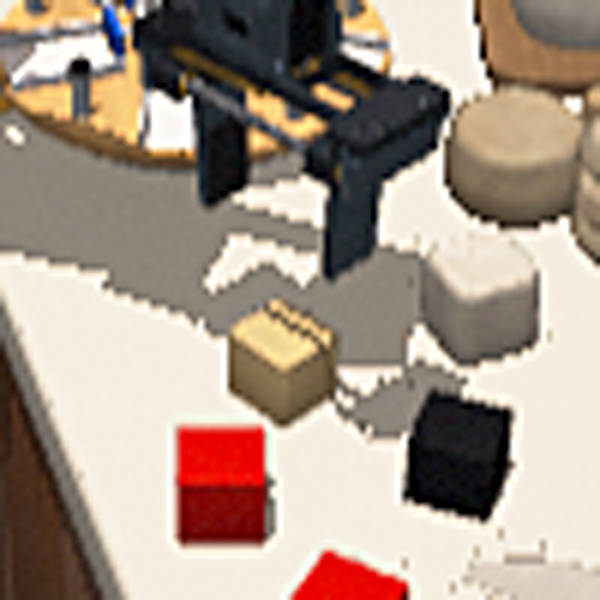

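The fingers straddle the cube symmetrically, with the cube's top centre at crop (285,330), so I descend and grip.

```bash
python3 -m inch '[[[0,0,0.08,0,0,0,-1],[0,0,0.15,0,0,0,-1],[0,0,0.185,0,0,0,-1],[0,0,0.196,0,0,0,-1],[0,0,0.196,0,0,0,-1],[0,0,0.196,0,0,0,0.2],[0,0,0.196,0,0,0,1],[0,0,0.196,0,0,0,1],[0,0,0.196,0,0,0,1],[0,0,0.196,0,0,0,1],[0,0,0.196,0,0,0,1],[0,0,0.196,0,0,0,1]]]' 14
```

```text
clock: 2.52
tcp_pos: [499.9, -374.1, 32.8]
tcp_rot: [3.064, 0.695, 0.0]
ft_force: [-0.6, 0.4, 1.0]
width: 49.7
grip_force: 13.9
```

```bash
python3 -m inch '[[[0,0,-0.05,0,0,0,1],[0,0,-0.15,0,0,0,1],[0,0,-0.25,0,0,0,1],[0,0,-0.3,0,0,0,1],[0.03,-0.1,-0.3,0,0,0.03,1],[0.06,-0.2,-0.3,0,0,0.06,1],[0.09,-0.3,-0.3,0,0,0.09,1],[0.12,-0.4,-0.3,0,0,0.12,1],[0.15,-0.5,-0.3,0,0,0.15,1],[0.18,-0.6,-0.3,0,0,0.18,1],[0.21,-0.7,-0.3,0,0,0.21,1],[0.235,-0.8,-0.3,0,0,0.228,1],[0.25,-0.86,-0.3,0,0,0.228,1],[0.256,-0.874,-0.3,0,0,0.228,1],[0.256,-0.874,-0.3,0,0,0.228,1],[0.256,-0.874,-0.3,0,0,0.228,1]]]'
python3 - <<'E'
from h import *
b=snap("side","f.png",(215,140,325,240),6)
E
```

```text
clock: 4.53
tcp_pos: [441.7, -15.3, 152.7]
tcp_rot: [3.141, -0.051, 0.0]
ft_force: [0.3, -0.5, -0.9]
width: 49.5
grip_force: 13.9
```

View pics/f.png

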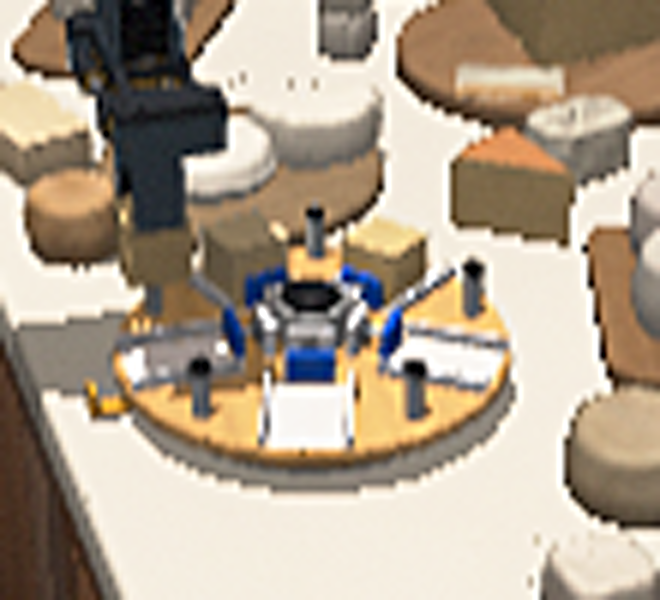

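The cube is held level above the front pocket, and nothing is in the way below it. I lower it in stages and check the force at fence height.

```bash
python3 -m inch '[[[0,0,0.05,0,0,0,1],[0,0,0.11,0,0,0,1],[0,0,0.145,0,0,0,1],[0,0,0.16,0,0,0,1],[0,0,0.165,0,0,0,1],[0,0,0.169,0,0,0,1],[0,0,0.173,0,0,0,1],[0,0,0.177,0,0,0,1],[0,0,0.177,0,0,0,1]]]'
python3 - <<'E'
from h import *
b=snap("top","g.png",(205,145,275,230),7)
E
```

```text
clock: 5.7
tcp_pos: [441.4, -14.5, 81.9]
tcp_rot: [3.141, -0.05, 0.0]
ft_force: [-0.7, 0.2, -1.2]
width: 49.7
grip_force: 13.9
```

View pics/g.png

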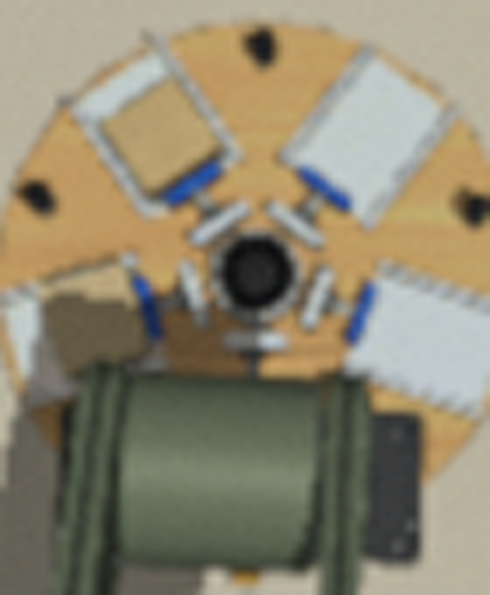

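The top view shows the arm over the front pocket and the carousel undisturbed. The cube's underside is already below the fence tops with no contact force, so I lower it to the floor.

```bash
python3 -m inch '[[[0,0,0.006,0,0,0,1],[0,0,0.012,0,0,0,1],[0,0,0.016,0,0,0,1],[0,0,0.019,0,0,0,1],[0,0,0.0215,0,0,0,1],[0,0,0.0215,0,0,0,1]]]'
```

```text
clock: 6.5
tcp_pos: [441.4, -14.5, 73.3]
tcp_rot: [3.141, -0.05, -0.0]
ft_force: [-0.0, -0.1, -1.3]
width: 49.4
grip_force: 13.9
```

```bash
python3 -m inch '[[[0,0,0.001,0,0,0,1],[0,0,0.002,0,0,0,1],[0,0,0.002,0,0,0,1]]]'; python3 -m inch '[[[0,0,0.001,0,0,0,1],[0,0,0.0015,0,0,0,1],[0,0,0.0015,0,0,0,1]]]'
```

```text
clock: 6.88
tcp_pos: [441.5, -14.5, 72.8]
tcp_rot: [3.141, -0.05, 0.0]
ft_force: [-1.0, -0.1, 0.8]
width: 49.4
grip_force: 13.9
clock: 7.25
tcp_pos: [441.6, -14.5, 72.7]
tcp_rot: [3.141, -0.05, 0.001]
ft_force: [-2.7, 0.6, 7.8]
width: 50.2
grip_force: 13.9
```

```bash
cat > chk.py <<'E'
from station import observe
import sys
f=-observe()["ft_force"][0]; sys.exit(f>float(sys.argv[1]))
E
python3 -c "
from h import *
for v in(302,305,308): print(ray('top',(230.5/5)+194.6,(v+.5)/5+139.5,69))
"
python3 -m inch '[[[0,0,-0.0008,0,0,0,1],[0.003,0,-0.0008,0,0,0,1],[0.007,0,-0.0008,0,0,0,1],[0.011,0,-0.0008,0,0,0,1],[0.015,0,-0.0008,0,0,0,1],[0.019,0,-0.0008,0,0,0,1],[0.023,0,-0.0008,0,0,0,1],[0.025,0,-0.0008,0,0,0,1],[0.025,0,-0.0008,0,0,0,1]]]'
```

```text
[496.79046507 -16.42047069  69.        ]
[494.47087397 -16.41127737  69.        ]
[492.15203738 -16.40208704  69.        ]
clock: 8.38
tcp_pos: [448.2, -14.7, 72.8]
tcp_rot: [-3.141, 0.05, 0.011]
ft_force: [-8.8, 0.6, 14.5]
width: 49.7
grip_force: 14.0
```

```bash
python3 -m inch '[[[0,0,-0.002,0,0,0,1],[0,0,-0.004,0,0,0,1],[0,0,-0.004,0,0,0,1]]]'
```

```text
clock: 8.75
tcp_pos: [451.7, -14.9, 73.6]
tcp_rot: [3.141, -0.05, 0.0]
ft_force: [-0.5, 0.6, -0.2]
width: 49.9
grip_force: 14.0
```

```bash
python3 -m inch '[[[0.003,0,0,0,0,0,1],[0.003,0,0,0,0,0,1]]]'&&python3 chk.py 3&&python3 -m inch '[[[0.002,0,0,0,0,0,1],[0.004,0,0,0,0,0,1]]]'&&python3 chk.py 3&&python3 -m inch '[[[0.002,0,0,0,0,0,1],[0.004,0,0,0,0,0,1]]]'&&python3 chk.py 3&&python3 -m inch '[[[0.002,0,0,0,0,0,1],[0.004,0,0,0,0,0,1]]]'
```

```text
clock: 9.0
tcp_pos: [452.8, -14.9, 73.7]
tcp_rot: [3.141, -0.05, 0.0]
ft_force: [0.6, 0.0, -0.4]
width: 49.8
grip_force: 14.0False
```

```bash
sed -i 's/sys.exit(f>float(sys.argv\[1\]))/sys.exit(int(f>float(sys.argv[1])))/' chk.py; C="python3 chk.py 3.5"
python3 -m inch '[[[0.002,0,0.0005,0,0,0,1],[0.004,0,0.0005,0,0,0,1]]]'&&$C&&python3 -m inch '[[[0.002,0,0,0,0,0,1],[0.004,0,0,0,0,0,1]]]'&&$C&&python3 -m inch '[[[0.002,0,0,0,0,0,1],[0.004,0,0,0,0,0,1]]]'&&$C&&python3 -m inch '[[[0.002,0,0,0,0,0,1],[0.004,0,0,0,0,0,1]]]'
```

```text
clock: 9.25
tcp_pos: [454.3, -14.9, 73.6]
tcp_rot: [3.141, -0.05, -0.0]
ft_force: [-0.5, -0.4, -1.7]
width: 50.2
grip_force: 14.0
clock: 9.5
tcp_pos: [455.9, -15.0, 73.7]
tcp_rot: [3.141, -0.05, 0.0]
ft_force: [1.6, -0.5, -1.0]
width: 49.9
grip_force: 14.0
clock: 9.75
tcp_pos: [457.5, -15.0, 73.7]
tcp_rot: [3.141, -0.05, 0.0]
ft_force: [-0.5, -0.3, -1.0]
width: 49.9
grip_force: 14.0
clock: 10.0
tcp_pos: [459.1, -15.1, 73.7]
tcp_rot: [3.141, -0.05, 0.0]
ft_force: [-0.0, -0.3, -1.0]
width: 50.1
grip_force: 14.0
```

```bash
C="python3 chk.py 3.5"
python3 -m inch '[[[0.002,0,0.001,0,0,0,1],[0.004,0,0.001,0,0,0,1]]]'&&$C&&python3 -m inch '[[[0.002,0,0.0005,0,0,0,1],[0.004,0,0.0005,0,0,0,1]]]'&&$C&&python3 -m inch '[[[0.002,0,0,0,0,0,1],[0.004,0,0,0,0,0,1]]]'
```

```text
clock: 10.25
tcp_pos: [460.7, -15.1, 73.2]
tcp_rot: [3.141, -0.05, -0.0]
ft_force: [0.6, -0.7, -2.2]
width: 50.0
grip_force: 14.0
clock: 10.5
tcp_pos: [462.3, -15.2, 73.0]
tcp_rot: [3.141, -0.05, -0.0]
ft_force: [-0.6, 0.9, -1.1]
width: 49.6
grip_force: 14.0
clock: 10.75
tcp_pos: [463.9, -15.3, 73.1]
tcp_rot: [3.141, -0.05, 0.0]
ft_force: [-0.2, -0.3, -1.3]
width: 49.6
grip_force: 14.0
```

```bash
C="python3 chk.py 3.5"
python3 -m inch '[[[0.002,0,0.0006,0,0,0,1],[0.004,0,0.0006,0,0,0,1]]]'&&$C&&python3 -m inch '[[[0.002,0,0.0003,0,0,0,1],[0.004,0,0.0003,0,0,0,1]]]'&&$C&&python3 -m inch '[[[0.002,0,0,0,0,0,1],[0.004,0,0,0,0,0,1]]]'
```

```text
clock: 11.0
tcp_pos: [465.2, -15.3, 72.9]
tcp_rot: [3.141, -0.05, -0.001]
ft_force: [-0.5, 0.4, 0.5]
width: 49.5
grip_force: 14.0
clock: 11.25
tcp_pos: [466.0, -15.3, 72.9]
tcp_rot: [-3.141, 0.05, 0.004]
ft_force: [-4.8, -0.9, 5.8]
width: 49.5
grip_force: 14.0
```

```bash
python3 -m inch '[[[0,0,-0.001,0,0,0,1],[0,0,-0.001,0,0,0,1],[0,0,-0.001,0,0,0,1]]]'
```

```text
clock: 11.62
tcp_pos: [467.3, -15.4, 73.0]
tcp_rot: [3.141, -0.05, 0.001]
ft_force: [-0.4, 0.5, -1.2]
width: 49.8
grip_force: 14.0
```

```bash
C="python3 chk.py 3"
python3 -m inch '[[[0.002,0,0,0,0,0,1],[0.004,0,0,0,0,0,1]]]'&&$C&&python3 -m inch '[[[0.002,0,0,0,0,0,1],[0.004,0,0,0,0,0,1]]]'&&$C&&python3 -m inch '[[[0.002,0,0,0,0,0,1],[0.004,0,0,0,0,0,1]]]'&&$C&&python3 -m inch '[[[0.002,0,0,0,0,0,1],[0.004,0,0,0,0,0,1]]]'
```

```text
clock: 11.88
tcp_pos: [468.8, -15.4, 73.1]
tcp_rot: [3.141, -0.05, 0.0]
ft_force: [-0.2, -0.3, -1.0]
width: 50.0
grip_force: 14.0
clock: 12.12
tcp_pos: [470.4, -15.4, 73.1]
tcp_rot: [3.141, -0.05, 0.0]
ft_force: [0.1, -0.5, 0.4]
width: 49.5
grip_force: 14.0
clock: 12.38
tcp_pos: [471.9, -15.5, 73.1]
tcp_rot: [3.141, -0.05, 0.0]
ft_force: [-0.5, -0.1, -0.7]
width: 49.8
grip_force: 14.0
clock: 12.62
tcp_pos: [473.5, -15.6, 73.1]
tcp_rot: [3.141, -0.05, 0.0]
ft_force: [0.2, 0.1, -1.2]
width: 49.8
grip_force: 14.0
```

```bash
C="python3 chk.py 2.5"
python3 -m inch '[[[0.0015,0,0,0,0,0,1],[0.003,0,0,0,0,0,1]]]'&&$C&&python3 -m inch '[[[0.0015,0,0,0,0,0,1],[0.003,0,0,0,0,0,1]]]'&&$C&&python3 -m inch '[[[0.0015,0,0,0,0,0,1],[0.003,0,0,0,0,0,1]]]'&&$C&&python3 -m inch '[[[0.0015,0,0,0,0,0,1],[0.003,0,0,0,0,0,1]]]'
```

```text
clock: 12.88
tcp_pos: [474.7, -15.6, 73.1]
tcp_rot: [3.141, -0.05, 0.0]
ft_force: [0.1, -0.1, -1.5]
width: 49.7
grip_force: 14.0
clock: 13.12
tcp_pos: [475.2, -15.6, 73.1]
tcp_rot: [3.141, -0.05, -0.002]
ft_force: [-2.0, 0.8, 0.6]
width: 50.1
grip_force: 14.0
clock: 13.38
tcp_pos: [475.8, -15.6, 73.0]
tcp_rot: [3.141, -0.05, -0.004]
ft_force: [-6.8, 0.7, 3.6]
width: 50.1
grip_force: 14.0
```

```bash
python3 -m inch '[[[0.001,0,-0.0005,0,0,0,1],[0.001,0,-0.0005,0,0,0,1]]]'; python3 -m inch '[[[0,0,-0.0003,0,0,0,1],[0,0,-0.0003,0,0,0,1]]]'
```

```text
clock: 13.62
tcp_pos: [475.8, -15.6, 73.1]
tcp_rot: [3.141, -0.05, -0.005]
ft_force: [-6.1, 0.7, 3.2]
width: 50.0
grip_force: 14.0
clock: 13.88
tcp_pos: [475.9, -15.6, 73.1]
tcp_rot: [3.141, -0.05, -0.005]
ft_force: [-5.0, 0.2, 1.9]
width: 49.9
grip_force: 14.0
```

```bash
python3 -m inch '[[[0.0015,0,0,0,0,0,1],[0.003,0,-0.0003,0,0,0,1],[0.003,0,-0.0003,0,0,0,1]]]'
```

```text
clock: 14.25
tcp_pos: [476.2, -15.6, 73.1]
tcp_rot: [-3.141, 0.05, 0.008]
ft_force: [-7.6, -0.4, 3.8]
width: 49.7
grip_force: 14.0
```

```bash
python3 -m inch '[[[0.0015,0,-0.0003,0,0,0,1],[0.003,0,-0.0006,0,0,0,1],[0.003,0,-0.0006,0,0,0,1]]]'&& python3 chk.py 10 && python3 -m inch '[[[0.001,0,-0.0003,0,0,0,1],[0.002,0,-0.0006,0,0,0,1],[0.002,0,-0.0006,0,0,0,1]]]'
```

```text
clock: 14.62
tcp_pos: [476.5, -15.6, 73.2]
tcp_rot: [-3.141, 0.05, 0.011]
ft_force: [-8.0, 0.4, 3.5]
width: 49.8
grip_force: 14.0
clock: 15.0
tcp_pos: [476.7, -15.6, 73.3]
tcp_rot: [-3.141, 0.05, 0.013]
ft_force: [-9.0, 0.7, 4.8]
width: 49.8
grip_force: 14.0
```

```bash
python3 -m inch '[[[-0.004,0,0,0,0,0,1],[-0.006,0,0,0,0,0,1],[-0.006,0,0,0,0,0,0],[-0.006,0,0,0,0,0,-0.6],[-0.006,0,0,0,0,0,-0.6],[-0.006,0,0,0,0,0,-0.6],[-0.006,0,0,0,0,0,-0.6]]]'; python3 -m inch '[[[0,0,-0.01,0,0,0,-0.6],[0,0,-0.05,0,0,0,-0.6],[0,0,-0.12,0,0,0,-0.6],[0,0,-0.2,0,0,0,-0.6],[-0.08,0,-0.2,0,0,0,0],[-0.15,0,-0.2,0,0,0,1],[-0.15,0,-0.2,0,0,0,1],[-0.15,0,-0.2,0,0,0,1]]]'
python3 - <<'E'
from h import *
b=snap("side","i.png",(215,150,315,230),7)
E
```

```text
clock: 15.88
tcp_pos: [478.6, -15.7, 74.1]
tcp_rot: [3.141, -0.05, 0.001]
ft_force: [-0.4, -0.1, -0.9]
width: 72.7
grip_force: 0.0
clock: 16.88
tcp_pos: [419.5, -13.8, 154.5]
tcp_rot: [3.141, -0.05, 0.003]
ft_force: [-0.6, 0.7, 0.4]
width: 35.7
grip_force: 0.0
```

View pics/i.png

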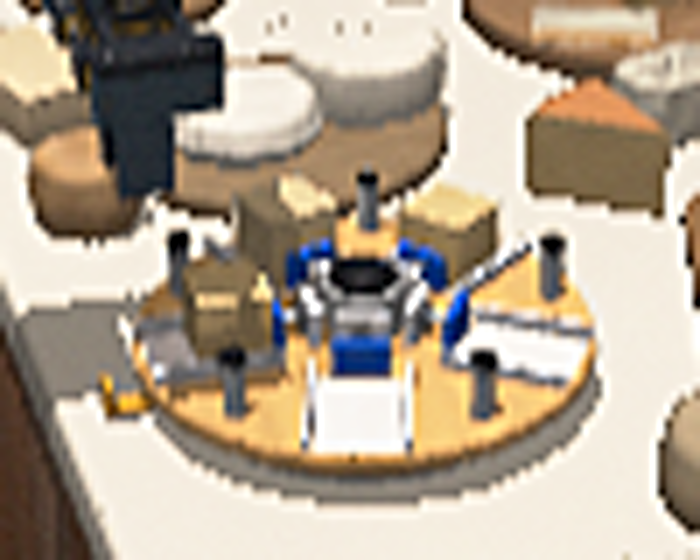

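The cube sits level between the fences with its inner face at the blue pad. To be sure of the press, I'll nudge it once from outside with the closed fingertips, where floor friction is small.

```bash
python3 -m inch '[[[0.01,0,0.05,0,0,0,1],[0.01,0,0.12,0,0,0,1],[0.01,0,0.18,0,0,0,1],[0.01,0,0.205,0,0,0,1],[0.01,0,0.205,0,0,0,1],[0.014,0,0.205,0,0,0,1],[0.019,0,0.205,0,0,0,1],[0.024,0,0.205,0,0,0,1],[0.024,0,0.205,0,0,0,1]]]' && C="python3 chk.py 2.5" && $C && python3 -m inch '[[[0.003,0,0,0,0,0,1],[0.006,0,0,0,0,0,1]]]'&&$C&&python3 -m inch '[[[0.002,0,0,0,0,0,1],[0.004,0,0,0,0,0,1]]]'&&$C&&python3 -m inch '[[[0.002,0,0,0,0,0,1],[0.004,0,0,0,0,0,1]]]'&&$C&&python3 -m inch '[[[0.002,0,0,0,0,0,1],[0.004,0,0,0,0,0,1]]]'&&$C&&python3 -m inch '[[[0.002,0,0,0,0,0,1],[0.004,0,0,0,0,0,1]]]'
```

```text
clock: 18.05
tcp_pos: [428.2, -14.1, 72.3]
tcp_rot: [3.141, -0.05, 0.001]
ft_force: [-0.4, -0.1, -0.6]
width: 0.6
grip_force: 0.0
clock: 18.3
tcp_pos: [429.4, -14.1, 72.0]
tcp_rot: [3.141, -0.05, -0.003]
ft_force: [-2.5, 0.1, 1.2]
width: 0.6
grip_force: 1.1
clock: 18.55
tcp_pos: [431.2, -14.2, 71.9]
tcp_rot: [-3.141, 0.05, 0.003]
ft_force: [-3.3, 0.3, 1.0]
width: 0.7
grip_force: 1.5
```

```bash
C="python3 chk.py 6.5"; python3 -m inch '[[[0.0015,0,0,0,0,0,1],[0.003,0,0,0,0,0,1]]]'&&$C&&python3 -m inch '[[[0.0015,0,0,0,0,0,1],[0.003,0,0,0,0,0,1]]]'&&$C&&python3 -m inch '[[[0.0015,0,0,0,0,0,1],[0.003,0,0,0,0,0,1]]]'&&$C&&python3 -m inch '[[[0.0015,0,0,0,0,0,1],[0.003,0,0,0,0,0,1]]]'
```

```text
clock: 18.8
tcp_pos: [431.7, -14.2, 71.8]
tcp_rot: [-3.141, 0.05, 0.005]
ft_force: [-6.5, 0.8, 3.5]
width: 0.1
grip_force: 2.9
clock: 19.05
tcp_pos: [431.8, -14.2, 71.7]
tcp_rot: [-3.141, 0.05, 0.008]
ft_force: [-7.9, 0.3, 5.6]
width: 0.7
grip_force: 4.0
```

```bash
python3 -m inch '[[[0.001,0,-0.002,0,0,0,1],[0.001,0,-0.003,0,0,0,1]]]'; python3 chk.py 10 && python3 -m inch '[[[0.001,0,-0.0015,0,0,0,1],[0.002,0,-0.0015,0,0,0,1]]]'
```

```text
clock: 19.3
tcp_pos: [432.5, -14.2, 72.7]
tcp_rot: [-3.141, 0.05, 0.007]
ft_force: [-5.8, 0.6, 2.0]
width: 0.6
grip_force: 3.0
clock: 19.55
tcp_pos: [432.9, -14.2, 73.2]
tcp_rot: [-3.141, 0.05, 0.008]
ft_force: [-6.4, -0.0, 2.3]
width: 0.3
grip_force: 3.6
```

```bash
python3 -m inch '[[[0.0015,0,-0.001,0,0,0,1],[0.003,0,-0.002,0,0,0,1]]]'; python3 chk.py 9.5 && python3 -m inch '[[[0.0015,0,-0.001,0,0,0,1],[0.003,0,-0.0025,0,0,0,1]]]'; python3 chk.py 9.5 && python3 -m inch '[[[0.0015,0,-0.001,0,0,0,1],[0.003,0,-0.0025,0,0,0,1]]]'
```

```text
clock: 19.8
tcp_pos: [433.5, -14.2, 73.9]
tcp_rot: [-3.141, 0.05, 0.011]
ft_force: [-8.9, -0.0, 3.1]
width: 0.5
grip_force: 4.1
clock: 20.05
tcp_pos: [434.1, -14.2, 74.8]
tcp_rot: [-3.141, 0.05, 0.013]
ft_force: [-8.9, 0.7, 3.7]
width: 0.5
grip_force: 4.6
clock: 20.3
tcp_pos: [434.8, -14.2, 75.7]
tcp_rot: [-3.141, 0.05, 0.014]
ft_force: [-10.2, 0.7, 4.1]
width: 0.6
grip_force: 5.2
```

The stop clearly pushed back at about 10 N in total, so I back off and lift.

```bash
python3 -m inch '[[[-0.01,0,0,0,0,0,1],[-0.03,0,0,0,0,0,1],[-0.06,0,0,0,0,0,1],[-0.06,0,-0.1,0,0,0,1],[-0.06,0,-0.2,0,0,0,1],[-0.06,0,-0.2,0,0,0,1],[-0.06,0,-0.2,0,0,0,1]]]'
python3 - <<'E'
from h import *
from scipy.spatial.transform import Rotation as Ro
o=observe();p=o["tcp_pos"];R=Ro.from_rotvec(o["tcp_rot"]).as_matrix()
T=np.array([474.8,-115.7,p[2]])
print(p.round(1),(R.T@(T-p)/400).round(3),"dz to 75:",(p[2]-75)/400)
R2=Ro.from_euler("z",16,degrees=True).as_matrix()@R
b=None
for th in(229,220,210,200,190,181,178):
    q=np.array([559.4+129.5*np.cos(np.radians(th)),-18.3+129.5*np.sin(np.radians(th)),75]);b=q if b is None else b
    print(th,(R2.T@(q-b)/400).round(3))
E
```

```text
clock: 21.18
tcp_pos: [414.5, -13.7, 156.3]
tcp_rot: [3.141, -0.05, 0.0]
ft_force: [-0.4, -0.4, -0.9]
width: 0.6
grip_force: 0.0
[414.5 -13.7 156.3] [0.159 0.25  0.   ] dz to 75: 0.2031343608736237
229 [0. 0. 0.]
220 [-0.026 -0.044 -0.   ]
210 [-0.046 -0.097 -0.   ]
200 [-0.056 -0.152 -0.   ]
190 [-0.057 -0.208 -0.   ]
181 [-0.049 -0.259 -0.   ]
178 [-0.045 -0.275 -0.   ]
```

```bash
python3 -m inch '[[[0.05,0.08,0,0,0,-0.06,1],[0.11,0.17,0,0,0,-0.12,1],[0.159,0.25,0,0,0,-0.133,1],[0.159,0.25,0,0,0,-0.133,1],[0.159,0.25,0,0,0,-0.133,1]]]'
python3 - <<'E'
from h import *
snap("side","j.png",(215,150,315,230),7)
E
```

```text
clock: 21.8
tcp_pos: [474.2, -115.1, 155.3]
tcp_rot: [-3.116, -0.386, 0.005]
ft_force: [0.6, -0.4, 0.5]
width: 0.5
grip_force: 0.0
```

View pics/j.png

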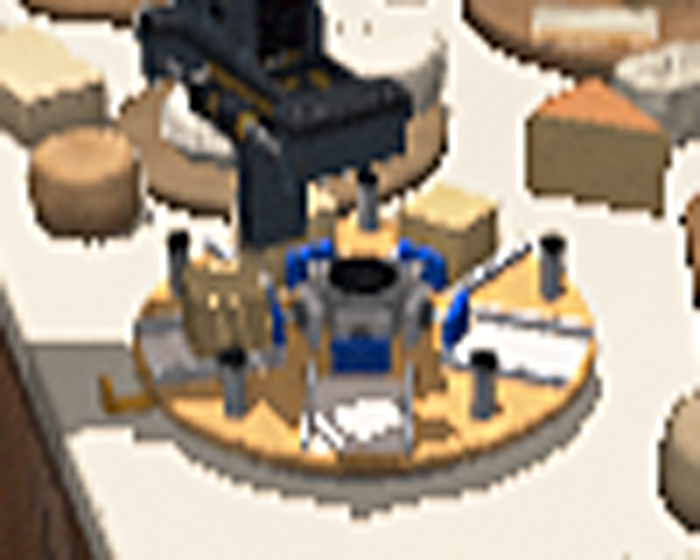

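The cube is still seated against the pad. The fingers hang above the gap to the right of the push post, whose cap is at crop (235,357). I check the post position against the side view and lower.

```bash
python3 -c "
from h import *
print(ray('side',215+235/7-.4,150+355/7-.4,85))"
python3 -m inch '[[[0,0,0.05,0,0,0,1],[0,0,0.11,0,0,0,1],[0,0,0.16,0,0,0,1],[0,0,0.185,0,0,0,1],[0,0,0.2,0,0,0,1],[0,0,0.2,0,0,0,1],[0,0,0.2,0,0,0,1]]]'
```

```text
[455.49212105 -92.62061849  85.        ]
clock: 22.72
tcp_pos: [475.9, -115.7, 77.2]
tcp_rot: [3.117, 0.387, 0.002]
ft_force: [-0.2, -0.0, -0.7]
width: 0.3
grip_force: 0.0
```

```bash
python3 -m inch '[[[-0.008,-0.012,0,0,0,0,1],[-0.015,-0.024,0,0,0,0,1],[-0.021,-0.034,0,0,0,0,1],[-0.026,-0.044,0,0,0,0,1],[-0.032,-0.057,0,0,0,0,1],[-0.037,-0.07,0,0,0,0,1],[-0.042,-0.084,0,0,0,0,1],[-0.046,-0.097,0,0,0,0,1],[-0.049,-0.111,0,0,0,0,1],[-0.052,-0.124,0,0,0,0,1],[-0.054,-0.138,0,0,0,0,1],[-0.056,-0.152,0,0,0,0,1]]]'
```

```text
clock: 24.22
tcp_pos: [438.8, -61.8, 76.6]
tcp_rot: [3.118, 0.387, 0.0]
ft_force: [-0.2, 0.9, 0.0]
width: 0.5
grip_force: 0.0
```

```bash
cat > caps.py <<'E'
from h import *
import sys
def caps(im):
    hs=cv2.cvtColor(im,cv2.COLOR_BGR2HSV)
    m=((hs[:,:,0]>105)&(hs[:,:,0]<125)&(hs[:,:,1]>150)&(hs[:,:,2]>50)).astype(np.uint8)
    n,l,s,c=cv2.connectedComponentsWithStats(m)
    for i in range(1,n):
        if s[i,4]>=5:
            p=ray("side",*c[i],57)[:2]-[559.4,-18.3]
            if np.hypot(*p)<150: print("blue",s[i,4],c[i].round(1),"r%.0f th%.1f"%(np.hypot(*p),np.degrees(np.arctan2(p[1],p[0]))%360))
print("before");caps(cv2.imread("pics/raw_j.png"))
snap("side",sys.argv[1]);print("now");caps(cv2.imread("pics/raw_"+sys.argv[1]))
E
python3 caps.py k.png
```

```text
before
blue 22 [258.4 186.7] r70 th102.5
blue 20 [275.4 187.2] r69 th33.8
blue 7 [254.1 195.9] r57 th183.5
blue 18 [279.8 195.1] r63 th326.4
blue 35 [266.2 200.3] r59 th252.0
now
blue 22 [258.4 186.7] r70 th102.5
blue 21 [275.4 187.3] r69 th33.1
blue 7 [254.1 195.9] r57 th183.5
blue 18 [279.8 195.1] r63 th326.4
blue 38 [266.1 199.9] r56 th251.5
```

```bash
python3 -c "
import cv2;a=cv2.imread('pics/raw_k.png')[150:230,215:315];cv2.imwrite('pics/k2.png',cv2.resize(a,None,fx=7,fy=7,interpolation=2))"
```

```text
(no output)
```

View pics/k2.png

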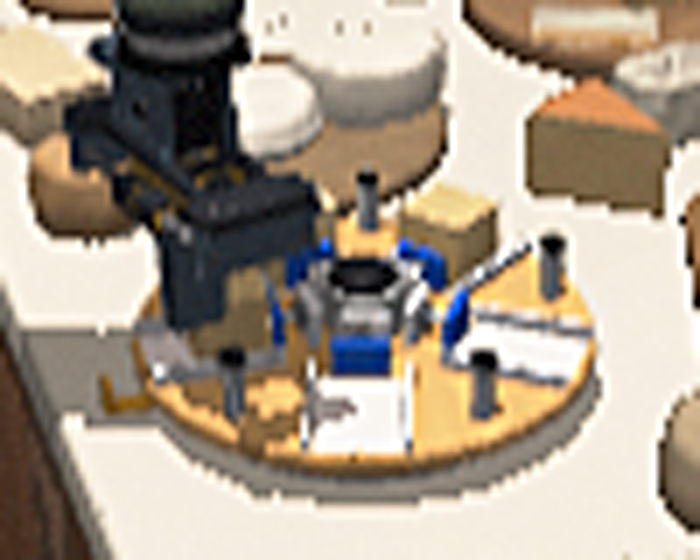

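The disc has not moved. The post sat at the edge of the finger face and slipped past on the outside, because the face was not square to the tangent. The cube and fences are untouched. I'll lift, go round again with the face square to the post, and turn the tool along with the arc.

```bash
python3 -m inch '[[[0,0,-0.03,0,0,0,1],[0,0,-0.1,0,0,0,1],[0,0,-0.2,0,0,0,1],[0,0,-0.2,0,0,0,1],[0,0,-0.2,0,0,0,1]]]'
python3 - <<'E'
from h import *
from scipy.spatial.transform import Rotation as Ro
o=observe();p=o["tcp_pos"];R=Ro.from_rotvec(o["tcp_rot"]).as_matrix()
H=np.array([559.4,-18.3])
def pose(th,d):
    t=np.radians(th);u=np.array([np.cos(t),np.sin(t)]);c=np.array([np.sin(t),-np.cos(t)])
    return H+128*u-d*c, th-180
q,y=pose(214.5,36);y0=np.degrees(np.arctan2(R[1,0],R[0,0]))
d=R.T@np.array([*(q-p[:2]),0]);print("start",q.round(1),(d/400).round(4),"turn",(-(y-y0)/120).round(4))
ys=np.radians(y);R2=np.array([[np.cos(ys),np.sin(ys),0],[np.sin(ys),-np.cos(ys),0],[0,0,-1]])
for th,dd in [(214.5,24),*[(t,22) for t in np.arange(214.5,166,-3)]]:
    q2,y2=pose(th,dd);print(th,dd,(R2.T@np.array([*(q2-q),0])/400)[:2].round(3),round((y-y2)/120,3))
E
```

```text
clock: 24.9
tcp_pos: [438.6, -62.2, 156.7]
tcp_rot: [3.118, 0.387, 0.0]
ft_force: [0.3, -0.1, -0.4]
width: 0.4
grip_force: 0.0
start [ 474.3 -120.5] [0.0509 0.163  0.    ] turn -0.1697
214.5 24 [ 0.   -0.03] 0.0
214.5 22 [ 0.    -0.035] 0.0
211.5 22 [-0.002 -0.052] 0.025
208.5 22 [-0.004 -0.069] 0.05
205.5 22 [-0.005 -0.086] 0.075
202.5 22 [-0.004 -0.103] 0.1
199.5 22 [-0.003 -0.12 ] 0.125
196.5 22 [-0.001 -0.137] 0.15
193.5 22 [ 0.002 -0.153] 0.175
190.5 22 [ 0.005 -0.17 ] 0.2
187.5 22 [ 0.01  -0.186] 0.225
184.5 22 [ 0.015 -0.202] 0.25
181.5 22 [ 0.022 -0.218] 0.275
178.5 22 [ 0.029 -0.234] 0.3
175.5 22 [ 0.037 -0.249] 0.325
172.5 22 [ 0.045 -0.263] 0.35
169.5 22 [ 0.055 -0.277] 0.375
166.5 22 [ 0.065 -0.291] 0.4
```

```bash
python3 -m inch '[[[0.02,0.08,0,0,0,-0.08,1],[0.051,0.163,0,0,0,-0.16,1],[0.051,0.163,0,0,0,-0.17,1],[0.051,0.163,0,0,0,-0.17,1],[0.051,0.163,0,0,0,-0.17,1],[0.051,0.163,0.07,0,0,-0.17,1],[0.051,0.163,0.14,0,0,-0.17,1],[0.051,0.163,0.185,0,0,-0.17,1],[0.051,0.163,0.2,0,0,-0.17,1],[0.051,0.163,0.2,0,0,-0.17,1],[0.051,0.163,0.2,0,0,-0.17,1]]]'; python3 -m inch '[[[0,-0.012,0,0,0,0,1],[0,-0.022,0,0,0,0,1],[0,-0.03,0,0,0,0,1],[0,-0.036,0,0,0,0.005,1],[-0.001,-0.044,0,0,0,0.0125,1],[-0.002,-0.052,0,0,0,0.025,1],[-0.002,-0.052,0,0,0,0.025,1]]]'
```

```text
clock: 26.28
tcp_pos: [475.2, -120.5, 77.5]
tcp_rot: [2.999, 0.933, 0.002]
ft_force: [0.6, -0.2, -0.4]
width: 0.4
grip_force: 0.0
clock: 27.15
tcp_pos: [462.0, -103.6, 76.6]
tcp_rot: [-3.023, -0.854, 0.0]
ft_force: [0.4, -0.6, -0.7]
width: 0.4
grip_force: 0.0
```

```bash
python3 -m inch '[[[-0.001,-0.009,0,0,0,0.012,1],[-0.002,-0.017,0,0,0,0.025,1],[-0.002,-0.017,0,0,0,0.025,1]]]'; python3 caps.py l.png | sed -n '/now/,$p'
```

```text
clock: 27.52
tcp_pos: [457.7, -98.2, 76.6]
tcp_rot: [-3.045, -0.774, 0.0]
ft_force: [-0.3, -0.3, 0.1]
width: 0.6
grip_force: 0.0
now
blue 21 [275.4 187.3] r69 th33.1
blue 18 [279.8 195.1] r63 th326.4
blue 6 [254.2 196.3] r59 th187.3
blue 35 [266.2 200.3] r59 th252.0
```

```bash
python3 - <<'E'
from h import *
print("cap",proj("side",[454,-91,85]),"foot",proj("side",[454,-91,40]),"tip",proj("side",[457.7,-98.2,59.6]),"k tip",proj("side",[438.8,-61.8,59.6]))
for n in "jkl":
    g=cv2.imread(f"pics/raw_{n}.png",0);print(n);print(g[190:212,238:262])
E
```

```text
cap [247.72361742 200.18252153] foot [248.09276943 209.13779431] tip [249.2431507  205.99101613] k tip [242.66615712 202.41353295]
j
[[232  96  66  83 124 117 111 115 116 117 115 118 118 117 180 134  84  80
   31  79 104 101 101 109]
 [221 127  63  60 122 120 114 114 116 120 119 117 122 124 124  83 100 159
   96 137 156 126 103  87]
 [187 134  90  70 100 119 114 219 115 119 171 110 106 107 112  72 102 165
  121 122 132 146 102  68]
 [107 110 111  69  78  98 103 220 101 104 162 110  87  88  89  75  62 112
   77  53  85 152 139  81]
 [118 122 138  69  76  86  90  93  99  85  84 122  87  93  94  80  44 108
  100  50  62 133 141  83]
 [111 119 129  68  75  98  93  89 127  86  86 119  86  92  92 126  35  71
  119  55  44 101 111  74]
 [ 94  95 101  66  78  93  94  91 120 102  89 114  88  89  92 132  30  63
  107  61  54 104 105  82]
 [111 133 138  91  70  91  93  87 117 116  86 101 100  88  90  96  29  65
  118 100  83 100 103  99]
 [140 157 161 112  66  85  98  92 114 116  77  90 106  85  88  95  26  48
  120 112 102  95 104 114]
 [149 152 152 135  96  81  91  92  94  83  49  65 104  83 
[... 5005 characters left out ...]
07 105 103 110 113 114 117 109  72  79  75  94 105 112 114 117 118
  113 110  96 121 141 152]
 [102 106 103 103 104 105 109 110 118  67  79  72 100 106 110 113 115 117
  113 110 146 188 144 143]
 [ 78 130 187 181 175 179  96 106 115  71  77  74 103 111 103 113 115 118
  116 108 182 214 133 132]
 [ 74 123 197 213 218 216 166 175 100  80  68  65 103 111 106 108 112 115
  111 105 167 157 237 230]
 [113  91 118 168 194 210 213 214 170 146 124  70 105 112 104 106 107 110
  108 197 147 105 255 255]
 [137 118  92  87 130 170 189 203 211 199 194 174  97 105 103  99 101 194
   99 192 132  85 255 254]
 [134 134 119  90  89  95 130 162 191 207 214 220 174 177  90 174  90 186
  184 187 164  85 240 255]]
```

The numbers show the fingertip ends at about row 200 in the image, just above the post cap, while I expected row 206. The closed tips ride higher than I assumed and passed over the post. I back off and check the true tip height.

```bash
python3 -m inch '[[[0,0.02,0,0,0,0,1],[0,0.05,0,0,0,0,1],[0,0.065,0,0,0,0,1],[0,0.065,0,0,0,0,1],[0,0.065,0,0,0,0,1]]]'
python3 - <<'E'
from h import *
snap("side","m.png")
# open fingers in e: right-hand fingertip seen ends at px (292.5,235.8)
d=np.array([.431,-.902]);
for z in(94,111,122):print(z,proj("side",[499.5+52*d[0],-374.5+52*d[1],z]).round(1))
p=observe()["tcp_pos"];print(p.round(1))
for z in(60,77,88):print(z,proj("side",[p[0],p[1],z]).round(1))
g=cv2.imread("pics/raw_m.png",0).astype(int);j=cv2.imread("pics/raw_j.png",0).astype(int)
u=int(round(proj("side",p)[0]))
for c in range(u-12,u+13,3):
    r=np.where((g[150:230,c]<60))[0]+150;print(c,r[-12:])
E
```

```text
clock: 28.2
tcp_pos: [470.1, -121.2, 76.5]
tcp_rot: [-3.044, -0.774, 0.001]
ft_force: [-0.4, -0.2, -0.8]
width: 0.6
grip_force: 0.0
94 [292.5 242.3]
111 [292.7 238.4]
122 [292.8 235.9]
[ 470.1 -121.1   76.5]
60 [253.6 208.2]
77 [253.5 204.8]
88 [253.4 202.5]
242 [171 172 173 174 175 176 177 180 181 182 183 184]
245 [174 175 176 177 178 180 181 182 183 184 185 186]
248 [179 182 183 184 185 186 187 188 199 200 201 202]
251 [191 192 193 194 195 196 197 198 199 200 201 202]
254 [191 192 193 194 195 196 197 198 199 200 201 202]
257 [187 190 191 192 193 194 195 196 197 198 199 200]
260 [177 178 180 181 182 183 184 185 186 190 191 192]
263 [186 187 188 189 190 191 192 193 199 200 201 202]
266 [187 188 189 190 191 192 197 198 199 200 201 202]
```

```bash
python3 -m inch '[[[0,0,0.02,0,0,0,1],[0,0,0.04,0,0,0,1],[0,0,0.055,0,0,0,1],[0,0,0.065,0,0,0,1],[0,0,0.07,0,0,0,1],[0,0,0.07,0,0,0,1]]]'
python3 - <<'E'
from h import *
from scipy.spatial.transform import Rotation as Ro
snap("side","n.png")
g=cv2.imread("pics/raw_n.png",0).astype(int)
for c in range(250,257,2):
    r=np.where((g[150:230,c]<60))[0]+150;print(c,r[-4:])
o=observe();p=o["tcp_pos"];R=Ro.from_rotvec(o["tcp_rot"]).as_matrix()
for z in(50,60,70):print(z,proj("side",[p[0],p[1],z]).round(1))
H=np.array([559.4,-18.3]);y0=np.degrees(np.arctan2(R[1,0],R[0,0]))
for th,dd in [(214.5,34),(214.5,28),*[(t,22) for t in np.arange(214.5,168,-3)]]:
    t=np.radians(th);u=np.array([np.cos(t),np.sin(t)]);c=np.array([np.sin(t),-np.cos(t)])
    q=H+128*u-dd*c
    print(th,dd,(R.T@np.array([*(q-p[:2]),0])/400)[:2].round(3),round((y0-th+180)/120,3))
E
```

```text
clock: 29.0
tcp_pos: [470.4, -121.2, 48.6]
tcp_rot: [3.045, 0.775, -0.0]
ft_force: [-0.3, -0.8, 0.4]
width: 0.8
grip_force: 0.0
250 [204 205 206 207]
252 [205 206 207 208]
254 [205 206 207 208]
256 [203 204 205 206]
50 [253.8 210.2]
60 [253.7 208.2]
70 [253.6 206.2]
214.5 34 [ 0.009 -0.002] -0.05
214.5 28 [ 0.007 -0.017] -0.05
214.5 22 [ 0.006 -0.032] -0.05
211.5 22 [ 0.002 -0.048] -0.025
208.5 22 [-0.002 -0.065] 0.0
205.5 22 [-0.004 -0.082] 0.025
202.5 22 [-0.006 -0.099] 0.05
199.5 22 [-0.006 -0.116] 0.075
196.5 22 [-0.006 -0.133] 0.1
193.5 22 [-0.005 -0.15 ] 0.125
190.5 22 [-0.003 -0.167] 0.15
187.5 22 [-0.    -0.183] 0.175
184.5 22 [ 0.004 -0.2  ] 0.2
181.5 22 [ 0.008 -0.216] 0.225
178.5 22 [ 0.014 -0.232] 0.25
175.5 22 [ 0.02  -0.248] 0.275
172.5 22 [ 0.027 -0.264] 0.3
169.5 22 [ 0.035 -0.279] 0.325
```

```bash
python3 -m inch '[[[0.009,-0.002,0,0,0,-0.05,1],[0.008,-0.01,0,0,0,-0.05,1],[0.007,-0.018,0,0,0,-0.05,1],[0.007,-0.026,0,0,0,-0.05,1],[0.006,-0.032,0,0,0,-0.05,1],[0.004,-0.04,0,0,0,-0.037,1],[0.002,-0.048,0,0,0,-0.025,1],[0,-0.057,0,0,0,-0.012,1],[-0.002,-0.065,0,0,0,0,1],[-0.003,-0.074,0,0,0,0.012,1],[-0.004,-0.082,0,0,0,0.025,1]]]'; python3 caps.py o.png | sed -n '/now/,$p'
```

```text
clock: 30.42
tcp_pos: [453.7, -93.3, 48.7]
tcp_rot: [3.063, 0.692, 0.002]
ft_force: [3.0, -2.4, -1.6]
width: 0.6
grip_force: 2.2
now
blue 24 [276.8 188. ] r68 th25.4
blue 15 [279.2 195.9] r62 th320.0
blue 40 [264.5 200.1] r58 th244.6
```

```bash
python3 -m inch '[[[-0.001,-0.008,0,0,0,0.012,1],[-0.0024,-0.017,0,0,0,0.025,1],[-0.003,-0.025,0,0,0,0.037,1],[-0.004,-0.034,0,0,0,0.05,1],[-0.0045,-0.042,0,0,0,0.062,1],[-0.0047,-0.051,0,0,0,0.075,1],[-0.0046,-0.059,0,0,0,0.087,1],[-0.0044,-0.068,0,0,0,0.1,1],[-0.004,-0.076,0,0,0,0.112,1],[-0.0033,-0.085,0,0,0,0.125,1],[-0.0023,-0.093,0,0,0,0.137,1],[-0.0013,-0.102,0,0,0,0.15,1],[0,-0.11,0,0,0,0.162,1],[0.0015,-0.118,0,0,0,0.175,1],[0.003,-0.127,0,0,0,0.187,1],[0.005,-0.135,0,0,0,0.2,1]]]'; python3 caps.py p.png | sed -n '/now/,$p'
```

```text
clock: 32.48
tcp_pos: [432.2, -43.8, 48.8]
tcp_rot: [3.141, 0.04, 0.002]
ft_force: [2.6, -4.0, -0.9]
width: 0.2
grip_force: 1.8
now
blue 19 [266.2 185.1] r75 th71.3
blue 17 [279.8 190.7] r66 th1.3
blue 13 [253.5 191.5] r60 th145.0
blue 36 [259.2 199.2] r59 th220.4
blue 32 [275.3 198.8] r62 th292.0
```

```bash
python3 -m inch '[[[-0.001,-0.008,0,0,0,0.012,1],[-0.0024,-0.017,0,0,0,0.025,1],[-0.003,-0.025,0,0,0,0.037,1],[-0.004,-0.034,0,0,0,0.05,1],[-0.0045,-0.042,0,0,0,0.062,1],[-0.0047,-0.051,0,0,0,0.075,1],[-0.0047,-0.051,0,0,0,0.075,1],[-0.0047,-0.051,0,0,0,0.075,1],[-0.0047,-0.051,0,0,0,0.075,1],[-0.0047,-0.051,0,0,0,0.075,1],[-0.0047,-0.051,0,0,0,0.075,1]]]'; python3 caps.py q.png | sed -n '/now/,$p'
```

```text
clock: 33.9
tcp_pos: [429.4, -23.3, 48.6]
tcp_rot: [3.135, -0.204, 0.0]
ft_force: [0.1, 0.5, -0.4]
width: 0.2
grip_force: 0.0
now
blue 20 [258.3 187.2] r67 th104.5
blue 21 [275.5 187.1] r70 th33.5
blue 14 [253.  194.8] r60 th173.3
blue 9 [278.7 196.7] r63 th313.4
blue 36 [266.1 200. ] r57 th251.5
```

```bash
python3 -m inch '[[[0,0,-0.05,0,0,0,1],[0,0,-0.15,0,0,0,1],[0,0,-0.28,0,0,0,1],[0,0.1,-0.35,0,0,0,1],[0,0.25,-0.35,0,0,0,1],[0,0.4,-0.35,0,0,0,1],[0,0.55,-0.35,0,0,0,1],[0,0.7,-0.35,0,0,0,1],[0,0.7,-0.35,0,0,0,1],[0,0.7,-0.35,0,0,0,1]]]'; python3 caps.py r.png | sed -n '/now/,$p'
python3 - <<'E'
from h import *
snap("top","s.png");a=cv2.imread("pics/raw_s.png");a0=cv2.imread("pics/raw_a.png")
def f(a,n):
    hs=cv2.cvtColor(a,cv2.COLOR_BGR2HSV)
    m=((hs[:,:,0]>100)&(hs[:,:,0]<130)&(hs[:,:,1]>120)&(hs[:,:,2]>60)).astype(np.uint8);print(n)
    k,l,s,c=cv2.connectedComponentsWithStats(m)
    for i in range(1,k):
        p=ray("top",*c[i],69)[:2]-[559.4,-18.3]
        if np.hypot(*p)<130:print(" blue r%.1f th%.1f"%(np.hypot(*p),np.degrees(np.arctan2(p[1],p[0]))%360))
    for th in (178,106,34,-38,-110):   # colour along each pocket at cube-top height
        P=[proj("top",[559.4+r*np.cos(np.radians(th)),-18.3+r*np.sin(np.radians(th)),88]) for r in range(60,146,8)]
        print(" pocket",th,[int(hs[int(round(v)),int(round(u)),1]) for u,v in P])
f(a0,"start");f(a,"end")
print(observe()["tcp_pos"])
E
```

```text
clock: 35.2
tcp_pos: [392.7, -300.3, 188.3]
tcp_rot: [-3.134, 0.205, 0.001]
ft_force: [0.1, 0.8, -0.3]
width: 0.1
grip_force: 0.0
now
blue 5 [261.6 185.2] r77 th87.5
blue 21 [275.5 187.1] r70 th33.5
blue 9 [278.7 196.7] r63 th313.4
blue 6 [253.5 197. ] r64 th190.7
blue 36 [266.1 200. ] r57 th251.5
start
 blue r62.8 th34.4
 blue r62.0 th320.2
 blue r62.4 th106.5
 blue r61.9 th248.3
 blue r60.6 th178.4
 pocket 178 [172, 24, 16, 17, 17, 17, 14, 16, 17, 21, 8]
 pocket 106 [173, 68, 80, 82, 82, 83, 81, 61, 14, 14, 80]
 pocket 34 [176, 100, 97, 99, 97, 97, 98, 69, 15, 38, 90]
 pocket -38 [151, 12, 15, 11, 14, 14, 14, 14, 14, 14, 82]
 pocket -110 [145, 29, 14, 16, 13, 13, 14, 15, 13, 17, 78]
end
 blue r62.6 th34.6
 blue r62.9 th320.9
 blue r60.5 th106.8
 blue r61.9 th248.3
 blue r62.7 th177.6
 pocket 178 [80, 55, 12, 16, 16, 16, 17, 16, 19, 21, 8]
 pocket 106 [180, 98, 98, 97, 98, 98, 99, 8, 13, 14, 96]
 pocket 34 [189, 77, 83, 81, 81, 80, 84, 75, 14, 44, 91]
 pocket -38 [190, 101, 98, 99, 97, 96, 98, 71, 15, 16, 97]
 pocket -110 [156, 30, 15, 17, 14, 11, 16, 13, 14, 18, 51]
[ 393.09400003 -299.52190853  188.57647209]
```

```bash
python3 -c "
from station import close_job
print(close_job())"
```

```text
the job is handed in; nothing more can be done
None
```

I pressed the cheese cube against the back stop (about 9–10 N at the wrist), let go and turned the carousel exactly one click clockwise on the second attempt (my first pass over the post missed it), then handed the job in at about 35 s with the cube still at its stop.

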